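# Take a locked multipole plug off a control unit

## Robot

A 6-joint arm with a two-finger parallel gripper is mounted at the origin on the work surface. World frame = base frame: x ahead of the robot, y to its left, z up, the work surface at z = 0. Lengths are in m, angles in rad, forces in N, time in s.
With the tool pointing down it reaches from about 0.35 to 0.725 m from the base axis. Payload 4.3 kg.
Tool frame: the origin (TCP) lies on the centre line of the jaws, within the pads' length; the fingertips stand 11 mm ahead of it and the grasp point (between the pads) lies 8 mm behind it; z points along the fingers, y is the line along which they close (so a half turn about z gives the same grasp; the last joint's range is limited). The gripper opens to 85 mm and grips with 20 to 120 N. Pads are 22 mm wide; open, the fingers measure 114 mm over their backs; the gripper's body (76 mm by 85 mm) begins 54 mm behind the grasp point. The pads swing forward as they close: fully open they stand 13 mm farther back than shut.
Start: joints at [-1.388, 0.377, 0.081, 1.274, 0, 1.46], TCP at [0.166, -0.551, 0.242] pointing down, gripper open.
Joint ranges: [-2.72, 2.72], [-0.84, 1.66], [-1.02, 1.22], [-1.77, 2.12], [-1.37, 1.28], [-3.14, 3.14]. Speed limits (rad/s): [2.57, 2.57, 3.14, 3.14, 3.14, 3.14].

## Interface

Orientations are given as a 3x3 rotation matrix whose columns are the frame's x, y, z axes.
In Python, from plant import bot gives the robot as it stands.
- The arm moves only by the tool send_rows, never from a script. Its argument "targets" is a list that holds one entry, the list of rows, each a list of 7 numbers: the shift along the tool's x, y, z in m, then the turn, a rotation vector about the tool's x, y, z in rad, then the opening, from -1 (shut) to 1 (fully open). In form: [[[x, y, z, rx, ry, rz, hand], ...]]. A call has 1 to 12 rows; each row shifts and turns the commanded pose from where the row before left it, along the tool's axes as they then stand; what a row does not reach is not made up. A row lasts 1/10 s, in which the tool goes at most 50 mm and 8.59 degrees, less where a joint would pass 70% of its speed; a pose out of reach is approached as far as the arm can. A call is refused whole if a number of a shift passes 0.05 or a number of a turn 0.15, either way. A call with a gripper value outside its range is refused whole. The fingers move at their own pace and stop on an object; "squeeze" is the grip in N (left out, the last holds). Time passes only in rows, so rows that do not move let the fingers close. It gives the time, the measured TCP pose, the force, the opening and the grip force at its end, in the units of the state.
- bot.sense(): the state, without advancing time (a new reading comes with each control period).
- bot.capture(name): name is "scene" or "top" or "wrist"; returns a dict with "pixels" (420x560x3 uint8, blue, green, red), "z_map" (420x560 float32, m along the optical axis (not along the pixel's ray), 0 where there is no reading), "fx", "fy", "cx", "cy" (pixels), "extrinsics" (4x4, takes a point from camera to world coordinates). Camera axes: x right, y down, z forward; pixel columns grow to the right and rows downward; lengths in m; the calibration is good to about 2 mm. A picture is of the moment at which its call begins.
- bot.job_done(): hands the job in; it is judged then, once.
Trained networks look in a picture, given as the dict that the camera call returned (one of the last four; its "shot" number tells which), for a name from the list of things; names that differ only in an ending like _2 or _b are one class to them, and where a whole thing is asked for, a point or a joint stands for the part that bears it (a point fixed in the world has none). Each returns a list of dicts, best first, with "p" (0 to 1); they miss things now and then, are a little off and sometimes report something else, mostly with a low value. They report only what shows in the picture. A call takes as long as a camera call. They do not tell look-alikes from the thing itself.
- bot.search_frame(picture, query): "centre" ([x, y, z] in m, in world coordinates, good to about 4 mm: the middle of the surface that is visible of it).
- bot.tip_of(picture, query): "centre" ([x, y, z] in m, in world coordinates, good to about 4 mm: a listed point, or the origin of a listed thing).
The state is a dict: "clock": time; "joints": joint angles; "qvel": joint speeds; "joint_efforts": joint torques, N m; "tcp_pos": TCP position; "eef_rot": TCP orientation; "force": force on the tool from outside, world axes, zero at the start; "ft_torque": the same for the moment, N m; "opening": finger opening in m; "gripper_force": force on a finger pad.
Only numpy, scipy, OpenCV 4.12 (cv2) and the standard library are available. Lean on these libraries where they do the work, as an engineer would, in place of code of your own. Each camera call takes 0.05 s, during which the arm holds its last target. There are 200 camera calls.

## Task

The long connector on the control unit has to be opened for inspection: press its locking lever fully down, pull the long plug straight up off its socket, and set it down gently (do not drop it), open side down, in the big compartment of the parts tray. Leave the lever down, leave the short plug locked on its socket, and do not disturb the other things on the bench.

Things in the scene. Friction and masses are not known exactly. Their poses are not given: they have to be found in the camera images.
- unit: control unit: aluminium box 210 x 200 x 60 mm, fixed. Origin: centre of its underside; x from its front (robot side) to its back, z up. On its lid stand two grey connectors, long sides along the unit's x, 96 mm apart along y, 15 mm behind its middle: a long and a short one; which is left changes. Their yaw is the unit's.
- socket_long: socket of the long connector, fixed on the unit's lid (60 mm above the bench): grey housing 94 x 46 mm, 28 mm high, on a 120 x 50 x 5 mm flange. Origin: centre of its underside; x along its length, the lever's handle at the -x end; z up. A contact insert, 83 x 35 mm, stands 20 mm above the rim, inside the plug (1 mm play).
- rim_long (a point): centre of that socket's rim (28 mm above the lid), on which the plug rests; axes as the socket's. Two spring detents in the insert hold the plug: pulled straight up it resists with 14 to 20 N at most, over the first 1 to 6 mm, then the detents let go (beyond 9 mm they push it off); 20 mm up it is clear of the insert.
- lever_long (a joint): locking lever of the long connector, rad: 0 = locked, 0.75 = fully down (end stop, handle level with the pivot); starts at 0 to 0.1. U-shaped steel bail, legs along the long sides (56 mm over them), pivoted mid-length 14 mm above the lid. Locked, hooks on it hold the plug's pegs; they are clear from about 0.45 rad. Pressing the bar takes 3 to 5 N; it stays where left.
- bar_long (a point): middle of that lever's handle bar (8 mm diameter, 53 mm long, across the -x end), on its axis, 73 mm from the pivot. In the socket's frame at (-53, 0, 64) mm when locked, (-73, 0, 14) mm when fully down; it moves on an arc about the pivot at (0, 0, 14) mm. Its axes turn with the lever.
- plug_long: long plug: grey die-cast hood 94 x 46 x 54 mm tall, with a steel blanking cap (30 mm diameter, 8 mm high) on top; 0.13 to 0.25 kg. Origin: centre of its open underside (rim); x along its length, z up. Hollow: walls 4.5 mm, 24 mm deep. A 6 mm peg juts 6 mm from each long side, 6 mm above the rim. Grip it across its width, fingertips 20 mm or more above the rim. Starts fully home.
- socket_short: socket of the short connector, fixed on the unit's lid: as the long one, but 60 mm long. Origin: centre of its underside; x along its length, its lever's handle at the -x end.
- lever_short (a joint): locking lever of the short connector, rad: 0 = locked, 0.94 = fully down; starts at 0 to 0.1. To be left locked.
- plug_short: short plug: as the long one but 60 x 46 mm, 54 mm tall plus the 8 mm cap. Origin: centre of its open underside. It stays locked on socket_short.
- tray: black antistatic parts tray, fixed: 130 (x) x 200 (y) x 22 mm outside, walls and floor 4 mm. Origin: centre of its underside; z up. Its +y part is one big compartment, 122 (x) x 84 (y) mm inside, 18 mm deep; its -y part is two small ones with screws and spacers (look only).
- pocket (a point): centre of the big compartment's floor (4 mm above the bench, 54 mm to +y of the tray's origin); axes as the tray's: x along its 122 mm length, y along its 84 mm width. The plug fits with its length along x.
- spool: steel solder-wire spool standing on end, 60 mm diameter, 56 mm tall. Origin: centre of its underside. Bystander.
- flux_bottle: white flux bottle, 60 mm diameter, 110 mm tall. Origin: centre of its underside. Bystander.
- screwdriver: black-handled screwdriver, 190 mm long, lying on the bench. Bystander.
Mind the look-alikes: they are no part of the job. What is shaped like the plug_long but blue is not meant.

How it is judged:
By the outcome, as a careful person would: the job done as asked, in the order asked, and still so for the second after the job is handed in, with the robot touching nothing.
It also fails if it takes over 51 s, if anything falls off the work surface, if the arm or the gripper's body presses on something with over 40 N, if the wrist force passes 120 N, or if a joint passes its speed limit or range.

## Working session

There is one attempt and no reset: what is moved stays moved. The work goes in short steps, Python scripts to look and compute and a tool call to move; the robot and the scene stay as the last step left them, time stands still between calls to the robot, and variables do not carry over. Pictures are saved under pics/ and viewed, at most 10 in all, crops included, and the job is handed in when it is done.

Besides the shell and the picture viewer there is one more tool, called after "Emit:" as name([rows], argument=value, ...), one row to a line, values as JSON. send_rows: Moves the arm, as the interface text tells. Its arguments: {"type":"object","properties":{"targets":{"type":"array"},"squeeze":{"type":"number"}},"required":["targets"]}

```bash
ls; mkdir -p pics
cat > h.py <<'E'
import numpy as np, cv2
from plant import bot
def world(c,u,v,z=None):
    d=c["z_map"][int(round(v)),int(round(u))] if z is None else z
    p=np.array([(u-c["cx"])/c["fx"]*d,(v-c["cy"])/c["fy"]*d,d,1])
    return (np.array(c["extrinsics"])@p)[:3]
def cloud(c):
    v,u=np.mgrid[:420,:560]; d=c["z_map"]
    P=np.stack([(u-c["cx"])/c["fx"]*d,(v-c["cy"])/c["fy"]*d,d],-1)
    E=np.array(c["extrinsics"]); return P@E[:3,:3].T+E[:3,3]
def pix(c,p):
    E=np.linalg.inv(np.array(c["extrinsics"])); q=E[:3,:3]@np.array(p)+E[:3,3]
    return np.array([q[0]/q[2]*c["fx"]+c["cx"],q[1]/q[2]*c["fy"]+c["cy"]])
E
python3 - <<'E'
from h import *
np.set_printoptions(precision=4,suppress=True)
s=bot.sense(); print({k:np.round(v,3).tolist() for k,v in s.items()})
ims=[]
for n in ["top","scene"]:
    c=bot.capture(n); ims.append(c["pixels"]); E=np.array(c["extrinsics"]); print(n,E[:3,3],E[:3,2],c["fx"])
    cv2.imwrite(f"pics/{n}0.png",c["pixels"])
    for q in ["unit","socket_long","rim_long","bar_long","plug_long","socket_short","plug_short","tray","pocket","spool","flux_bottle","screwdriver"]:
        r=bot.tip_of(c,q)
        print(q,[(np.round(x["centre"],3).tolist(),round(x["p"],2),np.round(pix(c,x["centre"])).tolist()) for x in r[:3]])
E
```

```text
pics
{'clock': 0.0, 'joints': [-1.388, 0.378, 0.08, 1.274, -0.0, 1.461], 'qvel': [0.001, -0.001, -0.0, -0.002, 0.001, -0.0], 'joint_efforts': [-0.0, -46.36, 26.988, 0.021, -0.0, -0.0], 'tcp_pos': [0.166, -0.55, 0.241], 'eef_rot': [[0.957, 0.289, -0.0], [0.289, -0.957, 0.002], [0.0, -0.002, -1.0]], 'force': [-0.193, -0.989, 0.085], 'ft_torque': [-0.052, 0.033, -0.024], 'gripper_force': 0.0, 'opening': 0.085}
top [ 0.5553 -0.0883  0.9458] [ 0.0817  0.0175 -0.9965] 382.4346510878138
unit [([0.537, -0.215, -0.006], 0.6, [338.0, 248.0])]
socket_long [([0.546, -0.264, 0.06], 0.89, [363.0, 244.0]), ([0.772, -0.209, -0.002], 0.62, [333.0, 153.0])]
rim_long [([0.543, -0.265, 0.085], 0.8, [366.0, 245.0])]
bar_long []
plug_long [([0.5, -0.412, -0.002], 0.91, [419.0, 261.0]), ([0.546, -0.268, 0.088], 0.76, [367.0, 244.0]), ([0.492, -0.263, 0.124], 0.57, [370.0, 269.0])]
socket_short [([0.547, -0.169, 0.067], 0.51, [322.0, 244.0])]
plug_short [([0.542, -0.17, 0.088], 0.8, [324.0, 246.0])]
tray [([0.501, 0.162, -0.002], 0.95, [186.0, 265.0])]
pocket [([0.51, 0.216, 0.005], 0.66, [163.0, 262.0])]
s
[... 485 characters left out ...]

plug_long [([0.504, -0.413, 0.002], 0.82, [111.0, 260.0]), ([0.544, -0.262, 0.089], 0.57, [184.0, 213.0])]
socket_short [([0.543, -0.169, 0.061], 0.74, [227.0, 210.0])]
plug_short [([0.546, -0.173, 0.09], 0.89, [225.0, 200.0]), ([0.492, -0.269, 0.124], 0.45, [170.0, 187.0])]
tray [([0.502, 0.162, 0.006], 0.89, [337.0, 183.0])]
pocket [([0.506, 0.214, 0.004], 0.56, [354.0, 179.0])]
spool [([0.771, -0.011, 0.001], 0.81, [350.0, 268.0]), ([0.545, -0.263, 0.088], 0.63, [184.0, 214.0])]
flux_bottle [([0.769, 0.172, 0.002], 0.79, [415.0, 238.0])]
screwdriver [([0.767, -0.214, -0.0], 0.92, [260.0, 306.0]), ([0.77, 0.169, -0.0], 0.49, [414.0, 240.0]), ([0.545, -0.261, 0.092], 0.19, [185.0, 212.0])]
```

```bash
python3 -c "
import cv2,numpy as np
a=cv2.imread('pics/top0.png');b=cv2.imread('pics/scene0.png')
cv2.imwrite('pics/both0.png',cv2.resize(np.vstack([a,b]),(400,600)))"
```

```text
(no output)
```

View pics/top0.png

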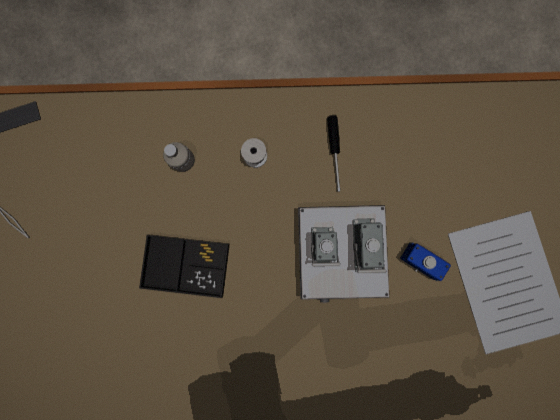

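View pics/scene0.png

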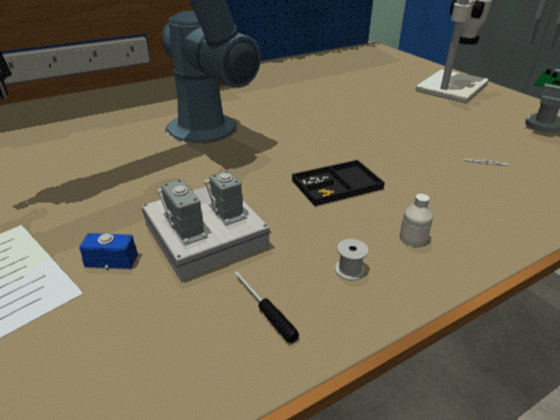

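The top view shows the grey long plug at (370,245) and the grey short plug at (324,246), both on the unit. A blue look-alike sits at (427,262), the tray at (186,266) with its big compartment at (163,263), and the screwdriver, spool and bottle are behind. Candidates for plug_long are the grey hood at (370,245) and the blue hood at (427,262). The grey one on the unit fits the description. I'll confirm that in one crop and measure.

Run:
```python
from h import *
np.set_printoptions(precision=4,suppress=True)
def rect(P,m,name):
    p=P[m][:,:2].astype(np.float32)*1000
    if len(p)<10: print(name,len(p));return
    (c,s,a)=cv2.minAreaRect(p); z=P[m][:,2]
    print(name,len(p),np.round(c,1),np.round(s,1),round(a,2),"z med",np.round(np.median(z)*1000,1),np.round(np.std(z)*1000,1))
for n in ["top","scene"]:
    c=bot.capture(n);P=cloud(c);X,Y,Z=P[...,0],P[...,1],P[...,2];ok=c["z_map"]>0
    b=lambda x0,x1,y0,y1,z0,z1: ok&(X>x0)&(X<x1)&(Y>y0)&(Y<y1)&(Z>z0)&(Z<z1)
    print(n)
    rect(P,b(.46,.63,-.31,-.225,.134,.146),"plugL top")
    rect(P,b(.46,.63,-.31,-.225,.146,.158),"capL")
    rect(P,b(.46,.63,-.21,-.13,.134,.146),"plugS top")
    rect(P,b(.46,.63,-.21,-.13,.146,.158),"capS")
    rect(P,b(.40,.68,-.36,-.08,.054,.066),"lid")
    rect(P,b(.40,.60,.03,.3,.016,.030),"tray rim")
    rect(P,b(.40,.60,.165,.25,.0,.009),"pocket floor")
    rect(P,b(.40,.60,-.5,-.35,.045,.056),"blue")
    m=b(.40,.515,-.31,-.22,.09,.134); print("barpts L",m.sum(),np.median(P[m],0) if m.any() else "", P[m].min(0) if m.any() else "")
    m=b(.40,.515,-.21,-.13,.09,.134); print("barpts S",m.sum(),np.median(P[m],0) if m.any() else "")
    if n=="top": cv2.imwrite("pics/crop1.png",cv2.resize(c["pixels"][190:310,280:470],(760,480),interpolation=cv2.INTER_CUBIC))
```

```text
top
plugL top 889 [ 543.8 -265.8] [48.  91.9] 89.16 z med 141.9 1.8
capL 131 [ 537.7 -265.9] [32.9 65.9] 89.03 z med 149.3 1.9
plugS top 510 [ 543.3 -170.5] [46.6 58.5] 88.95 z med 141.9 1.9
capS 130 [ 538.3 -168.4] [31.1 39.3] 88.5 z med 149.2 1.8
lid 5585 [ 529.  -218.2] [209.9 200.3] 0.36 z med 60.2 1.8
tray rim 737 [500.8 161.7] [201.5 130.3] 82.56 z med 21.8 2.0
pocket floor 2088 [500.  207.4] [199.8  84.8] 0.19 z med 3.6 1.9
blue 653 [ 502.  -413.5] [95.4 48.2] 56.13 z med 53.6 2.0
barpts L 164 [ 0.4914 -0.2544  0.1255] [ 0.4861 -0.2955  0.1001]
barpts S 117 [ 0.5068 -0.1706  0.1256]
scene
plugL top 635 [ 547.5 -267.1] [95.1 46.8] 0.74 z med 141.1 2.2
capL 76 [ 547.2 -266.6] [23.  26.2] 46.8 z med 148.8 1.2
plugS top 348 [ 548.3 -170.7] [47.5 61.4] 89.73 z med 140.8 2.6
capS 61 [ 546.3 -169.4] [23.8 22.5] 49.94 z med 149.0 1.2
lid 3394 [ 531.2 -219.2] [212.4 199.6] 0.41 z med 59.2 2.0
tray rim 668 [502.2 161.7] [203.9 136.2] 82.65 z med 19.8 1.8
pocket floor 651 [500.6 207.5] [199.   84.5] 0.37 z med 3.2 1.9
blue 728 [ 505.1 -414.2] [95.4 49.1] 54.72 z med 52.8 2.5
barpts L 72 [ 0.5033 -0.2922  0.1179] [ 0.4903 -0.2962  0.0991]
barpts S 32 [ 0.5098 -0.1973  0.1228]
```

View pics/crop1.png

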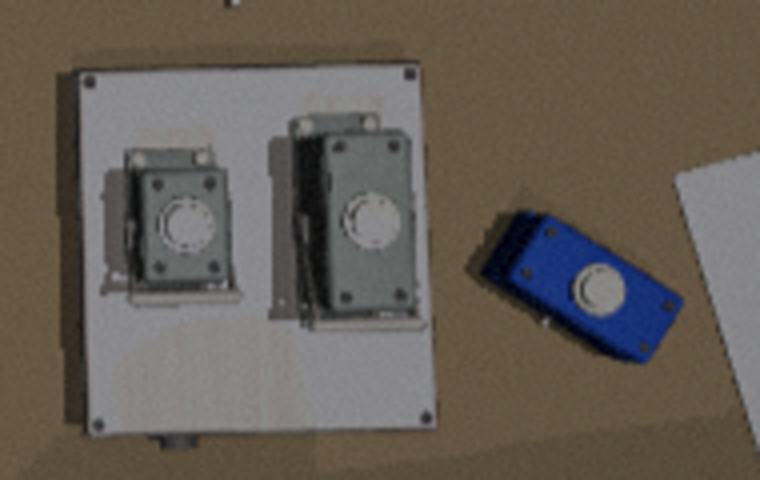

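The crop confirms it. The long grey plug on the unit is at crop (370,225), which is full image (372,246), with its bar at crop (365,323). The short grey one is at crop (185,225) and the blue hood lies on the bench at crop (600,290), so grey and long is the target. I'll approach above the bar, then turn the tool and shut the gripper.

Emit:
send_rows([
  [[0.032, -0.015, 0, 0, 0, 0, 1], [0.032, -0.015, 0, 0, 0, 0, 1], [0.032, -0.015, 0, 0, 0, 0, 1], [0.032, -0.015, 0, 0, 0, 0, 1], [0.032, -0.015, 0, 0, 0, 0, 1], [0.032, -0.015, 0, 0, 0, 0, 1], [0.032, -0.015, 0, 0, 0, 0, 1], [0.032, -0.015, 0, 0, 0, 0, 1], [0.032, -0.015, 0, 0, 0, 0, 1], [0.032, -0.015, 0, 0, 0, 0, 1], [0.032, -0.015, 0, 0, 0, 0, 1], [0.032, -0.015, 0, 0, 0, 0, 1]],
])

```text
clock: 2.6
tcp_pos: [0.4827, -0.2663, 0.2424]
eef_rot: [[0.957, 0.289, 0.0], [0.289, -0.957, -0.0], [0.0, 0.0, -1.0]]
force: [0.0, -0.8, -0.1]
opening: 0.0851
gripper_force: 0.0
```

Emit:
send_rows([
  [[0, 0, 0, 0, 0, -0.14, -1], [0, 0, 0, 0, 0, -0.14, -1], [0, 0, 0, 0, 0, -0.14, -1], [0, 0, 0, 0, 0, -0.14, -1], [0, 0, 0, 0, 0, -0.14, -1], [0, 0, 0, 0, 0, -0.14, -1], [0, 0, 0, 0, 0, -0.14, -1], [0, 0, 0, 0, 0, -0.14, -1], [0, 0, 0, 0, 0, -0.14, -1], [0, 0, 0, 0, 0, -0.14, -1]],
])

```text
clock: 3.6
tcp_pos: [0.4817, -0.2674, 0.2423]
eef_rot: [[-0.127, 0.992, 0.0], [0.992, 0.127, -0.0], [-0.0, 0.0, -1.0]]
force: [0.2, -0.6, 0.1]
opening: -0.0002
gripper_force: 0.0
```

Emit:
send_rows([
  [[0, 0, 0, 0, 0, -0.14, -1], [0, 0, 0, 0, 0, -0.14, -1], [0, 0, 0, 0, 0, -0.14, -1], [0, 0, 0, 0, 0, -0.14, -1], [0, 0, 0, 0, 0, -0.14, -1], [0, 0, 0, 0, 0, -0.14, -1], [0, 0, 0, 0, 0, -0.14, -1], [0, 0, 0, 0, 0, -0.14, -1], [0, 0, 0, 0, 0, -0.14, -1], [0, 0, 0, 0, 0, -0.14, -1], [0, 0, 0, 0, 0, -0.06, -1], [0, 0, 0, 0, 0, 0, -1]],
])

```text
clock: 4.8
tcp_pos: [0.4817, -0.2674, 0.2423]
eef_rot: [[-1.0, -0.011, 0.0], [-0.011, 1.0, -0.0], [-0.0, -0.0, -1.0]]
force: [-0.4, -0.7, -0.6]
opening: -0.0002
gripper_force: 0.0
```

Run:
```python
from h import *
np.set_printoptions(precision=4,suppress=True)
s=bot.sense(); print({k:np.round(s[k],4).tolist() for k in ["clock","joints","tcp_pos","eef_rot","force","opening"]})
c=bot.capture("wrist"); E=np.array(c["extrinsics"]); print(E[:3,3],E[:3,2])
for q in ["bar_long","plug_long","rim_long"]:
    print(q,[(np.round(x["centre"],3).tolist(),round(x["p"],2),np.round(pix(c,x["centre"])).tolist()) for x in bot.tip_of(c,q)[:3]])
P=cloud(c);X,Y,Z=P[...,0],P[...,1],P[...,2]
for lo,hi,x0,x1 in [(.136,.147,.47,.63),(.1,.134,.46,.505)]:
    m=(c["z_map"]>0)&(X>x0)&(X<x1)&(Y>-.32)&(Y<-.22)&(Z>lo)&(Z<hi)
    if m.sum()>10: print(cv2.minAreaRect(P[m][:,:2].astype(np.float32)*1000),P[m].min(0),P[m].max(0),np.median(P[m],0),m.sum())
cv2.imwrite("pics/wrist1.png",c["pixels"])
```

```text
{'clock': 4.8, 'joints': [-0.6219, 0.3275, 0.0092, 1.2523, -0.0001, -0.6329], 'tcp_pos': [0.4817, -0.2674, 0.2423], 'eef_rot': [[-0.9999, -0.011, 0.0001], [-0.011, 0.9999, -0.0002], [-0.0001, -0.0002, -1.0]], 'force': [-0.3654, -0.7481, -0.5855], 'opening': -0.0002}
[ 0.4061 -0.2688  0.3735] [ 0.2931  0.0038 -0.9561]
bar_long [([0.488, -0.264, 0.121], 0.89, [288.0, 208.0])]
plug_long [([0.544, -0.263, 0.088], 0.97, [287.0, 250.0]), ([0.502, -0.412, -0.002], 0.55, [172.0, 188.0]), ([0.524, -0.224, -0.001], 0.36, [316.0, 206.0])]
rim_long []
((510.884765625, -265.82489013671875), (47.29470443725586, 29.06614112854004), 89.93083953857422) [ 0.4964 -0.2895  0.136 ] [ 0.5254 -0.2422  0.1445] [ 0.506  -0.2653  0.1414] 1302
((494.8196105957031, -266.2289123535156), (60.10205078125, 19.508214950561523), 89.7925033569336) [ 0.4852 -0.2963  0.1053] [ 0.5047 -0.2362  0.134 ] [ 0.4919 -0.2662  0.1255] 1072
```

View pics/wrist1.png

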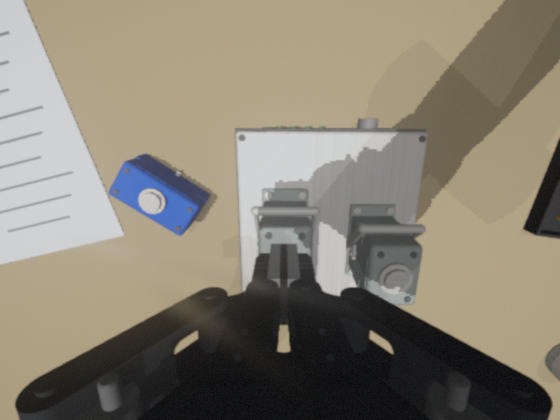

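The wrist view shows the long bar at (285,212) across the robot-side end, with the shut fingertips above and behind it at about (285,262). The short bar is at (390,230), well clear. I'll come down on the bar.

Emit:
send_rows([
  [[-0.001, 0, 0.02, 0, 0, 0, -1], [0, 0.001, 0.02, 0, 0, 0, -1], [0, 0, 0.02, 0, 0, -0.006, -1], [0, 0, 0.02, 0, 0, 0, -1], [0, 0, 0.02, 0, 0, 0, -1], [0.001, 0, 0.003, 0, 0, 0, -1], [0.001, 0, 0.003, 0, 0, 0, -1], [0.002, 0, 0.003, 0, 0, 0, -1], [0.002, 0, 0.003, 0, 0, 0, -1]],
])

```text
clock: 5.9
tcp_pos: [0.4763, -0.2659, 0.1317]
eef_rot: [[-1.0, -0.017, 0.0], [-0.017, 1.0, 0.001], [-0.0, 0.001, -1.0]]
force: [-3.2, 4.1, 6.4]
opening: -0.0001
gripper_force: 3.5
```

Emit:
send_rows([
  [[0.002, 0, 0.003, 0, 0, 0, -1], [0.002, 0, 0.003, 0, 0, 0, -1], [0.002, 0, 0.003, 0, 0, 0, -1]],
])

```text
clock: 6.2
tcp_pos: [0.4701, -0.2659, 0.1225]
eef_rot: [[-1.0, -0.017, -0.0], [-0.017, 1.0, 0.001], [0.0, 0.001, -1.0]]
force: [-3.6, 4.2, 4.7]
opening: -0.0002
gripper_force: 2.8
```

Emit:
send_rows([
  [[0.001, 0, 0.004, 0, 0, 0.006, -1], [0.001, 0, 0.004, 0, 0, 0.005, -1], [0.001, 0, 0.004, 0, 0, 0, -1], [0.001, 0, 0.004, 0, 0, 0, -1], [0.001, 0, 0.004, 0, 0, 0, -1], [0, 0, 0.004, 0, 0, 0, -1], [0, 0, 0.004, 0, 0, 0, -1]],
])

```text
clock: 6.9
tcp_pos: [0.4607, -0.2656, 0.0926]
eef_rot: [[-1.0, -0.005, -0.01], [-0.005, 1.0, 0.001], [0.01, 0.001, -1.0]]
force: [-12.9, 0.3, 4.2]
opening: 0.0
gripper_force: 5.6
```

Emit:
send_rows([
  [[0, 0, 0.002, 0, 0, 0, -1], [0, 0, 0.002, 0, 0, 0, -1]],
])

```text
clock: 7.1
tcp_pos: [0.4604, -0.2656, 0.0883]
eef_rot: [[-1.0, -0.005, -0.011], [-0.005, 1.0, 0.001], [0.011, 0.001, -1.0]]
force: [-11.5, 0.6, 3.9]
opening: 0.0001
gripper_force: 5.3
```

Run:
```python
from h import *
np.set_printoptions(precision=4,suppress=True)
s=bot.sense(); print({k:np.round(s[k],4).tolist() for k in ["tcp_pos","force","ft_torque"]})
c=bot.capture("scene"); a=cv2.resize(c["pixels"][140:260,110:270],(800,600),interpolation=cv2.INTER_CUBIC)
w=bot.capture("wrist"); b=cv2.resize(w["pixels"][60:360,160:460],(400,400))
cv2.imwrite("pics/press.png",np.hstack([cv2.resize(a,(400,300)),b[:300]]))
for c in (w,c):
  for q in ["bar_long","plug_long","rim_long"]:
    print(q,[(np.round(x["centre"],3).tolist(),round(x["p"],2),np.round(pix(c,x["centre"])).tolist()) for x in bot.tip_of(c,q)[:3]])
```

```text
{'tcp_pos': [0.4604, -0.2656, 0.0883], 'force': [-11.5036, 0.5537, 3.8659], 'ft_torque': [0.1996, 2.4079, 0.0123]}
bar_long []
plug_long [([0.504, -0.414, -0.001], 0.68, [103.0, 264.0])]
rim_long []
bar_long [([0.474, -0.268, 0.075], 0.59, [170.0, 203.0])]
plug_long [([0.543, -0.26, 0.092], 0.87, [185.0, 211.0]), ([0.505, -0.414, 0.002], 0.68, [111.0, 260.0])]
rim_long [([0.542, -0.266, 0.088], 0.71, [182.0, 213.0])]
```

View pics/press.png

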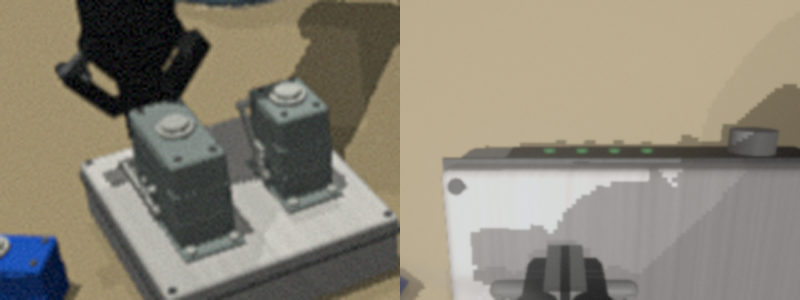

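The press image shows the lever almost down (bar at crop (565,290)), but the tip now sits outside the bar and pushes it sideways. I'll lift, centre over the bar and press straight down.

Emit:
send_rows([
  [[0.004, 0, 0, 0, 0, 0, -1], [0.003, 0, -0.005, 0, 0, 0, -1], [0, 0, -0.012, 0, 0, 0, -1], [-0.01, 0, -0.008, 0, 0, 0, -1], [-0.009, 0, 0, 0, 0, 0, -1], [0, 0, 0, 0, 0, 0, -1]],
])

```text
clock: 8.1
tcp_pos: [0.4799, -0.2674, 0.1155]
eef_rot: [[-1.0, -0.007, 0.003], [-0.007, 1.0, -0.002], [-0.003, -0.002, -1.0]]
force: [0.1, -0.5, -0.1]
opening: -0.0002
gripper_force: 0.0
```

Run:
```python
from h import *
s=bot.sense(); print({k:np.round(s[k],4).tolist() for k in ["tcp_pos","eef_rot","force","ft_torque"]})
w=bot.capture("wrist");P=cloud(w);X,Y,Z=P[...,0],P[...,1],P[...,2]
for y0,y1 in [(-.295,-.284),(-.248,-.238)]:
    m=(w["z_map"]>0)&(X>.44)&(X<.5)&(Y>y0)&(Y<y1)&(Z>.068)&(Z<.1)
    print(m.sum(),np.round(P[m].min(0),4),np.round(P[m].max(0),4),np.round(np.percentile(P[m][:,2],[50,90]),4)) if m.any() else print(0)
```

```text
{'tcp_pos': [0.4799, -0.2674, 0.1155], 'eef_rot': [[-1.0, -0.0071, 0.0033], [-0.0071, 1.0, -0.0021], [-0.0033, -0.0022, -1.0]], 'force': [0.0529, -0.4974, -0.0561], 'ft_torque': [-0.0273, -0.0155, 0.0011]}
605 [ 0.4665 -0.295   0.068 ] [ 0.4999 -0.284   0.0995] [0.0786 0.084 ]
690 [ 0.4661 -0.248   0.068 ] [ 0.4998 -0.238   0.0999] [0.0788 0.0911]
```

Emit:
send_rows([
  [[0.007, -0.001, 0.01, 0, 0, 0, -1], [0, 0, 0.01, 0, 0, 0, -1], [0, 0, 0.004, 0, 0, 0, -1], [0, 0, 0.002, 0, 0, 0, -1], [0, 0, 0, 0, 0, 0, -1]],
])

```text
clock: 8.65
tcp_pos: [0.4696, -0.267, 0.0887]
eef_rot: [[-1.0, -0.006, -0.002], [-0.006, 1.0, 0.001], [0.002, 0.001, -1.0]]
force: [-5.1, 2.3, 7.2]
opening: -0.0
gripper_force: 3.8
```

Emit:
send_rows([
  [[0, 0, 0.002, 0, 0, 0, -1], [0, 0, 0, 0, 0, 0, -1]],
])

```text
clock: 8.85
tcp_pos: [0.4697, -0.2671, 0.0883]
eef_rot: [[-1.0, -0.006, -0.002], [-0.006, 1.0, -0.0], [0.002, -0.0, -1.0]]
force: [-8.2, 5.0, 19.6]
opening: -0.0
gripper_force: 9.6
```

End stop reached: 19.6 N with no further travel. I'll lift, open and move over the plug.

Emit:
send_rows([
  [[0, 0, -0.01, 0, 0, 0, -1], [0, 0, -0.03, 0, 0, 0, -1], [0, 0, -0.03, 0, 0, 0, -1], [0, 0, -0.03, 0, 0, 0, 0], [0, 0, -0.03, 0, 0, 0, 1], [-0.025, 0.001, 0, 0, 0, 0, 1], [-0.025, 0, 0, 0, 0, 0, 1], [-0.024, 0, 0, 0, 0, 0, 1], [0, 0, 0, 0, 0, 0, 1], [0, 0, 0, 0, 0, 0, 1]],
])

```text
clock: 9.85
tcp_pos: [0.5447, -0.266, 0.2158]
eef_rot: [[-1.0, -0.007, -0.001], [-0.007, 1.0, 0.0], [0.001, 0.0, -1.0]]
force: [0.4, -0.5, -0.1]
opening: 0.0853
gripper_force: 0.0
```

Run:
```python
from h import *
s=bot.sense(); print({k:np.round(s[k],4).tolist() for k in ["clock","joints","tcp_pos","eef_rot","force","opening"]})
def rect(P,m,name):
    p=P[m][:,:2].astype(np.float32)*1000
    if len(p)>10: (c,s,a)=cv2.minAreaRect(p); print(name,len(p),np.round(c,1),np.round(s,1),round(a,2),np.round(np.percentile(P[m][:,2],[5,50,95]),4),np.round(P[m].min(0),4),np.round(P[m].max(0),4))
    else: print(name,len(p))
for n in ["wrist","scene"]:
    c=bot.capture(n);P=cloud(c);X,Y,Z=P[...,0],P[...,1],P[...,2];ok=c["z_map"]>0
    b=lambda x0,x1,y0,y1,z0,z1: ok&(X>x0)&(X<x1)&(Y>y0)&(Y<y1)&(Z>z0)&(Z<z1)
    print(n); rect(P,b(.46,.63,-.31,-.225,.137,.146),"plugL top"); rect(P,b(.46,.63,-.21,-.13,.137,.146),"plugS top")
    rect(P,b(.45,.488,-.31,-.225,.070,.095),"bar")
    print([(q,np.round(x["centre"],3).tolist(),round(x["p"],2)) for q in ["bar_long","plug_long"] for x in bot.tip_of(c,q)[:2]])
```

```text
{'clock': 9.85, 'joints': [-0.5587, 0.4502, 0.1231, 1.2446, -0.0003, -0.5655], 'tcp_pos': [0.5447, -0.266, 0.2158], 'eef_rot': [[-1.0, -0.0068, -0.0009], [-0.0068, 1.0, 0.0002], [0.0009, 0.0002, -1.0]], 'force': [0.396, -0.4629, -0.0824], 'opening': 0.0853}
wrist
plugL top 6589 [ 543.6 -265.9] [93.5 47.1] 0.44 [0.1395 0.1416 0.1449] [ 0.4969 -0.2897  0.137 ] [ 0.5904 -0.2422  0.146 ]
plugS top 3916 [ 542.9 -171. ] [59.5 46.5] 0.48 [0.1387 0.1416 0.1454] [ 0.5131 -0.1943  0.137 ] [ 0.5728 -0.1477  0.146 ]
bar 808 [ 477.5 -266.2] [20.4 59.3] 0.42 [0.0739 0.0769 0.0786] [ 0.4671 -0.2959  0.0703] [ 0.4879 -0.2366  0.0804]
[('bar_long', [0.473, -0.262, 0.076], 0.87), ('plug_long', [0.505, -0.414, -0.0], 0.87), ('plug_long', [0.546, -0.266, 0.086], 0.75)]
scene
plugL top 576 [ 547.6 -267. ] [45.5 93.5] 89.69 [0.1385 0.1412 0.1443] [ 0.5009 -0.2898  0.137 ] [ 0.5944 -0.2442  0.146 ]
plugS top 303 [ 546.8 -170.8] [62.3 46. ] 0.93 [0.1382 0.1411 0.1448] [ 0.5159 -0.1939  0.1371] [ 0.5781 -0.1476  0.146 ]
bar 28 [ 479.4 -288.8] [16.2 14.2] 5.14 [0.0719 0.0767 0.0785] [ 0.4707 -0.2966  0.0702] [ 0.4879 -0.2824  0.0789]
[('bar_long', [0.473, -0.268, 0.073], 0.58), ('plug_long', [0.502, -0.416, 0.001], 0.81), ('plug_long', [0.546, -0.264, 0.088], 0.75)]
```

The lever is down: the bar axis is at x≈0.471, z≈0.074. Now I'll descend and grip the plug.

Emit:
send_rows([
  [[0.001, 0, 0.02, 0, 0, 0, 1], [0, 0, 0.02, 0, 0, 0, 1], [0, 0, 0.02, 0, 0, 0, 1], [0, 0, 0.02, 0, 0, 0, 1], [0, 0, 0.015, 0, 0, 0, 1], [0, 0, 0, 0, 0, 0, 1], [0, 0, 0, 0, 0, 0, -1], [0, 0, 0, 0, 0, 0, -1], [0, 0, 0, 0, 0, 0, -1], [0, 0, 0, 0, 0, 0, -1], [0, 0, 0, 0, 0, 0, -1], [0, 0, 0, 0, 0, 0, -1]],
], squeeze=60)

```text
clock: 11.35
tcp_pos: [0.5445, -0.2665, 0.1229]
eef_rot: [[-1.0, -0.006, 0.002], [-0.006, 1.0, -0.001], [-0.002, -0.001, -1.0]]
force: [-0.2, -0.2, 5.7]
opening: 0.0451
gripper_force: 63.0
```

Emit:
send_rows([
  [[0, 0, 0, 0, 0, 0, -1], [0, 0, 0, 0, 0, 0, -1], [0, 0, -0.002, 0, 0, 0, -1], [0, 0, -0.002, 0, 0, 0, -1]],
])

```text
clock: 11.75
tcp_pos: [0.5434, -0.2656, 0.1246]
eef_rot: [[-1.0, -0.006, -0.001], [-0.006, 1.0, 0.001], [0.001, 0.001, -1.0]]
force: [4.1, -0.7, -14.5]
opening: 0.0449
gripper_force: 63.2
```

Emit:
send_rows([
  [[0, 0, -0.002, 0, 0, 0, -1], [0, 0, -0.002, 0, 0, 0, -1], [0, 0, -0.002, 0, 0, 0, -1], [0, 0, -0.002, 0, 0, 0, -1]],
])

```text
clock: 12.15
tcp_pos: [0.5435, -0.2653, 0.1301]
eef_rot: [[-1.0, -0.006, -0.002], [-0.006, 1.0, 0.003], [0.002, 0.003, -1.0]]
force: [4.9, -1.0, -11.8]
opening: 0.045
gripper_force: 66.7
```

Emit:
send_rows([
  [[0, 0, -0.003, 0, 0, 0, -1], [0, 0, -0.003, 0, 0, 0, -1], [0, 0, -0.003, 0, 0, 0, -1], [0, 0, -0.003, 0, 0, 0, -1]],
])

```text
clock: 12.55
tcp_pos: [0.5436, -0.2664, 0.1461]
eef_rot: [[-1.0, -0.006, 0.0], [-0.006, 1.0, -0.001], [-0.0, -0.001, -1.0]]
force: [-0.9, 0.7, -2.2]
opening: 0.0449
gripper_force: 68.1
```

The detents let go and the plug is off. I'll lift clear and carry it to the tray.

Emit:
send_rows([
  [[0, 0, -0.015, 0, 0, 0, -1], [0, 0, -0.025, 0, 0, 0, -1], [0, 0, -0.03, 0, 0, 0, -1], [0, 0, -0.025, 0, 0, 0, -1], [0, 0, 0, 0, 0, 0, -1]],
])

```text
clock: 13.05
tcp_pos: [0.5455, -0.2675, 0.2451]
eef_rot: [[-1.0, -0.006, 0.007], [-0.006, 1.0, -0.005], [-0.007, -0.005, -1.0]]
force: [1.4, -0.5, -1.7]
opening: 0.045
gripper_force: 68.2
```

Emit:
send_rows([
  [[0.003, 0.03, 0, 0, 0, 0, -1], [0.003, 0.04, 0, 0, 0, 0, -1], [0.003, 0.041, 0, 0, 0, 0, -1], [0.003, 0.045, 0, 0, 0, 0, -1], [0.003, 0.045, 0, 0, 0, 0, -1], [0.003, 0.045, 0, 0, 0, 0, -1], [0.003, 0.045, 0, 0, 0, 0, -1], [0.003, 0.045, 0, 0, 0, 0, -1], [0.003, 0.045, 0, 0, 0, 0, -1], [0.003, 0.04, 0, 0, 0, 0, -1], [0.003, 0.03, 0, 0, 0, 0, -1], [0, 0.03, 0, 0, 0, 0, -1]],
])

```text
clock: 14.25
tcp_pos: [0.5064, 0.216, 0.2393]
eef_rot: [[-1.0, -0.007, -0.002], [-0.007, 1.0, -0.001], [0.002, -0.001, -1.0]]
force: [0.1, -0.0, -2.9]
opening: 0.045
gripper_force: 68.1
```

Emit:
send_rows([
  [[0, 0, 0, 0, 0, 0.07, -1], [0, 0, 0, 0, 0, 0.066, -1], [0, 0, 0, 0, 0, 0, -1], [0, 0, 0, 0, 0, 0, -1]],
])

```text
clock: 14.65
tcp_pos: [0.5072, 0.2144, 0.2395]
eef_rot: [[-0.992, 0.128, -0.001], [0.128, 0.992, -0.001], [0.001, -0.001, -1.0]]
force: [-0.9, -0.7, -2.7]
opening: 0.0449
gripper_force: 68.0
```

```bash
cat > m.py <<'E'
from h import *
s=bot.sense(); print({k:np.round(s[k],4).tolist() for k in ["clock","joints","tcp_pos","eef_rot","force","opening","gripper_force"]})
def rect(P,m,name):
    p=P[m][:,:2].astype(np.float32)*1000
    if len(p)>10: (c,s,a)=cv2.minAreaRect(p); print(name,len(p),np.round(c,1),np.round(s,1),round(a,2),np.round(np.percentile(P[m][:,2],[5,50,95]),4))
    else: print(name,len(p))
t=s["tcp_pos"]
for n in ["wrist","top","scene"]:
    c=bot.capture(n);P=cloud(c);X,Y,Z=P[...,0],P[...,1],P[...,2];ok=c["z_map"]>0
    b=lambda x0,x1,y0,y1,z0,z1: ok&(X>x0)&(X<x1)&(Y>y0)&(Y<y1)&(Z>z0)&(Z<z1)
    print(n); rect(P,b(.40,.60,.03,.3,.017,.027),"tray rim"); rect(P,b(t[0]-.08,t[0]+.08,t[1]-.05,t[1]+.05,t[2]+.014,t[2]+.026),"plug top")
    rect(P,b(.42,.6,.1,.3,-.002,.010)&(abs(Y-.215+.13*(X-.508))<.036)&(abs(X-.508)<.055),"floor")
    print([(q,np.round(x["centre"],3).tolist(),round(x["p"],2)) for q in ["pocket","plug_long","tray"] for x in bot.tip_of(c,q)[:3]])
    cv2.imwrite(f"pics/{n}_t{int(s['clock']*100)}.png",c["pixels"])
E
python3 m.py; ls pics
```

```text
{'clock': 14.65, 'joints': [0.2848, 0.329, 0.004, 1.247, -0.0002, 0.4134], 'tcp_pos': [0.5072, 0.2144, 0.2395], 'eef_rot': [[-0.9917, 0.1282, -0.0011], [0.1282, 0.9917, -0.0005], [0.001, -0.0007, -1.0]], 'force': [-0.941, -0.6596, -2.738], 'opening': 0.0449, 'gripper_force': 68.0378}
wrist
tray rim 2039 [501.2 161.9] [200.6 129.3] 82.67 [0.0189 0.0214 0.0227]
plug top 16458 [499.2 214.7] [72.6 79.6] 82.89 [0.2561 0.2583 0.2626]
floor 1993 [471.4 219.8] [71.4 44.6] 83.01 [0.0023 0.0036 0.0049]
[('pocket', [0.512, 0.216, 0.003], 0.85), ('plug_long', [0.506, 0.211, 0.201], 0.96), ('tray', [0.501, 0.164, -0.006], 0.64)]
top
tray rim 634 [500.8 161.5] [200.5 130.3] 82.48 [0.0183 0.0218 0.0246]
plug top 773 [506.9 209.2] [50.8 95.3] 86.08 [0.2558 0.259  0.2613]
floor 1314 [508. 215.] [ 71.3 118.1] 82.5 [0.0014 0.0042 0.0071]
[('pocket', [0.511, 0.212, 0.006], 0.86), ('plug_long', [0.51, 0.214, 0.206], 0.96), ('plug_long', [0.502, -0.41, -0.0], 0.85), ('plug_long', [0.536, -0.216, -0.003], 0.47), ('tray', [0.502, 0.16, -0.0], 0.96)]
scene
tray rim 586 [502.7 160.9] [202.9 135.8] 82.28 [0.0176 0.0202 0.0224]
plug top 323 [513.3 211.8] [73.9 90.1] 78.61 [0.2541 0.2586 0.2645]
floor 418 [499.1 221.3] [60.3 98.7] 82.4 [0.0009 0.003  0.0047]
[('pocket', [0.511, 0.215, 0.002], 0.59), ('plug_long', [0.504, 0.216, 0.207], 0.81), ('plug_long', [0.503, -0.413, 0.003], 0.69), ('plug_long', [0.765, -0.214, 0.001], 0.51), ('tray', [0.506, 0.162, 0.006], 0.87), ('tray', [0.529, -0.215, -0.004], 0.69)]
both0.png
crop1.png
press.png
scene0.png
scene_t1465.png
top0.png
top_t1465.png
wrist1.png
wrist_t1465.png
```

The plug is held level: hood top at 0.2585, so its rim is at about 0.2045. It is over the pocket centre at (0.508, 0.215). I'll lower it most of the way.

Emit:
send_rows([
  [[-0.001, 0.001, 0.02, 0, 0, 0, -1], [0, 0, 0.03, 0, 0, 0, -1], [0, 0, 0.03, 0, 0, 0, -1], [0, 0, 0.03, 0, 0, 0, -1], [0, 0, 0.03, 0, 0, 0, -1], [0, 0, 0.02, 0, 0, 0, -1], [0, 0, 0.015, 0, 0, 0, -1], [0, 0, 0.01, 0, 0, 0, -1], [0, 0, 0, 0, 0, 0, -1], [0, 0, 0, 0, 0, 0, -1]],
])

```text
clock: 16.25
tcp_pos: [0.5092, 0.2156, 0.0558]
eef_rot: [[-0.992, 0.129, 0.001], [0.129, 0.992, 0.0], [-0.001, 0.0, -1.0]]
force: [-0.8, 0.5, -1.3]
opening: 0.045
gripper_force: 68.1
```

```bash
python3 m.py | head -12; python3 -c "
import cv2,glob
f=sorted(glob.glob('pics/scene_t*.png'))[-1];g=sorted(glob.glob('pics/wrist_t*.png'))[-1]
import numpy as np
a=cv2.resize(cv2.imread(f)[110:230,270:430],(400,300),interpolation=2);b=cv2.resize(cv2.imread(g),(400,300))
cv2.imwrite('pics/low.png',np.hstack([a,b]))"
```

```text
{'clock': 16.25, 'joints': [0.2859, 0.4604, -0.3014, 0.8083, -0.0001, 0.4156], 'tcp_pos': [0.5092, 0.2156, 0.0558], 'eef_rot': [[-0.9916, 0.1294, 0.0006], [0.1294, 0.9916, 0.0001], [-0.0006, 0.0002, -1.0]], 'force': [-0.7563, 0.4628, -1.3361], 'opening': 0.045, 'gripper_force': 68.1319}
wrist
tray rim 9378 [500.9 161.5] [201.2 130.6] 82.57 [0.018  0.0214 0.0226]
plug top 16509 [500.9 216.3] [72.6 79.2] 81.44 [0.0722 0.0745 0.0789]
floor 2757 [466.3 220.4] [72.1 33.2] 84.02 [0.0025 0.0036 0.0047]
[('plug_long', [0.511, 0.215, 0.022], 0.56), ('tray', [0.502, 0.166, -0.002], 0.86)]
top
tray rim 639 [500.7 161.7] [200.6 130.5] 82.52 [0.0184 0.022  0.0246]
plug top 414 [508.6 212.5] [46.7 94.8] 87.57 [0.0714 0.0752 0.0783]
floor 356 [508.1 214.8] [ 71.2 118.5] 82.36 [0.0013 0.0043 0.0069]
[('pocket', [0.511, 0.215, 0.004], 0.74), ('plug_long', [0.5, -0.413, 0.003], 0.77), ('plug_long', [0.513, 0.216, 0.022], 0.63), ('tray', [0.497, 0.161, 0.001], 0.97)]
scene
```

View pics/low.png

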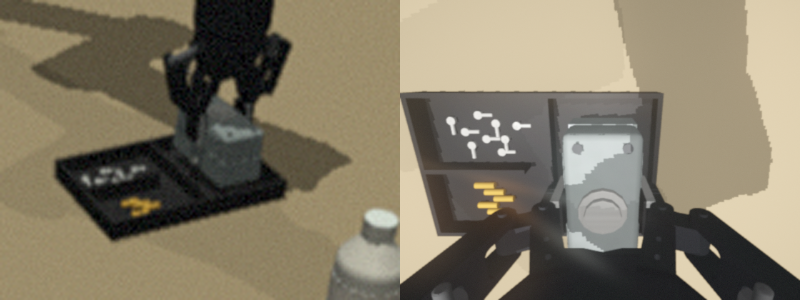

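The picture shows the plug at right (605,190), centred in the big compartment (550–660 wide) and clear of the walls. I'll lower it slowly to contact.

Emit:
send_rows([
  [[0, 0, 0.005, 0, 0, 0, -1], [0, 0, 0.005, 0, 0, 0, -1], [0, 0, 0.003, 0, 0, 0, -1], [0, 0, 0.001, 0, 0, 0, -1], [0, 0, 0.001, 0, 0, 0, -1]],
])

```text
clock: 17.35
tcp_pos: [0.5086, 0.2154, 0.04]
eef_rot: [[-0.992, 0.129, -0.0], [0.129, 0.992, -0.0], [0.0, -0.0, -1.0]]
force: [0.3, 0.0, -1.7]
opening: 0.045
gripper_force: 68.1
```

Emit:
send_rows([
  [[0, 0, 0.001, 0, 0, 0, -1], [0, 0, 0, 0, 0, 0, -1]],
])

```text
clock: 17.55
tcp_pos: [0.5088, 0.2155, 0.0392]
eef_rot: [[-0.992, 0.129, 0.0], [0.129, 0.992, -0.0], [-0.0, -0.0, -1.0]]
force: [0.6, -0.4, -1.2]
opening: 0.045
gripper_force: 68.1
```

Emit:
send_rows([
  [[0, 0, 0.001, 0, 0, 0, -1], [0, 0, 0, 0, 0, 0, -1]],
])

```text
clock: 17.75
tcp_pos: [0.509, 0.2156, 0.0389]
eef_rot: [[-0.992, 0.129, 0.001], [0.129, 0.992, -0.0], [-0.001, 0.0, -1.0]]
force: [-2.0, -0.3, 3.4]
opening: 0.0451
gripper_force: 68.7
```

Emit:
send_rows([
  [[0, 0, 0.001, 0, 0, 0, -1], [0, 0, 0, 0, 0, 0, -1]],
])

```text
clock: 17.95
tcp_pos: [0.509, 0.2156, 0.0389]
eef_rot: [[-0.992, 0.129, 0.001], [0.129, 0.992, -0.0], [-0.001, 0.0, -1.0]]
force: [-5.2, -1.1, 11.4]
opening: 0.0453
gripper_force: 69.9
```

The plug is resting on the floor. I'll release it and retreat.

Emit:
send_rows([
  [[0, 0, -0.001, 0, 0, 0, -1], [0, 0, 0, 0, 0, 0, 0.1], [0, 0, 0, 0, 0, 0, 0.3], [0, 0, 0, 0, 0, 0, 0.6], [0, 0, 0, 0, 0, 0, 0.6], [0, 0, -0.01, 0, 0, 0, 0.6], [0, 0, -0.03, 0, 0, 0, 0.6], [0, 0, -0.04, 0, 0, 0, 1], [0, 0, -0.04, 0, 0, 0, 1], [0, 0, -0.04, 0, 0, 0, 1], [0, 0, -0.02, 0, 0, 0, 1], [0, 0, 0, 0, 0, 0, 1]],
])

```text
clock: 19.15
tcp_pos: [0.5112, 0.2162, 0.2229]
eef_rot: [[-0.992, 0.129, 0.008], [0.129, 0.992, 0.002], [-0.008, 0.003, -1.0]]
force: [1.3, 0.6, 0.0]
opening: 0.0853
gripper_force: 0.0
```

Run:
```python
from h import *
s=bot.sense(); print({k:np.round(s[k],4).tolist() for k in ["clock","tcp_pos","force","opening"]})
im={}
for n in ["wrist","scene","top"]:
    c=bot.capture(n);P=cloud(c);X,Y,Z=P[...,0],P[...,1],P[...,2];ok=c["z_map"]>0;im[n]=c["pixels"]
    b=lambda x0,x1,y0,y1,z0,z1: ok&(X>x0)&(X<x1)&(Y>y0)&(Y<y1)&(Z>z0)&(Z<z1)
    for nm,m in [("plug",b(.43,.6,.17,.26,.052,.064)),("bar",b(.45,.488,-.31,-.225,.070,.1)),("short",b(.46,.63,-.21,-.13,.137,.146)),("barS",b(.48,.513,-.21,-.13,.09,.134))]:
        if m.sum()>10: r=cv2.minAreaRect(P[m][:,:2].astype(np.float32)*1000); print(n,nm,m.sum(),np.round(r[0],1),np.round(r[1],1),round(r[2],1),np.round(np.percentile(P[m][:,2],[5,50,95]),4))
cv2.imwrite("pics/end.png",np.hstack([cv2.resize(im["scene"][110:350,80:480],(500,300)),cv2.resize(im["wrist"][:,130:430],(215,300))]))
```

```text
{'clock': 19.15, 'tcp_pos': [0.5112, 0.2162, 0.2229], 'force': [1.2629, 0.641, 0.0318], 'opening': 0.0853}
wrist plug 3651 [508.5 215.4] [47.5 92.7] 82.5 [0.0549 0.0576 0.0615]
scene plug 328 [513.1 212.6] [47.4 96. ] 82.5 [0.0532 0.057  0.0621]
scene bar 41 [ 476.3 -289.9] [15.1 21.3] 37.7 [0.0712 0.0757 0.0781]
scene short 313 [ 546.6 -171.6] [61.1 46.3] 0.9 [0.1378 0.1411 0.1452]
scene barS 27 [ 508.7 -195. ] [12.1  9.3] 79.6 [0.109  0.123  0.1263]
top plug 565 [508.8 214.3] [47.1 93.8] 82.6 [0.0538 0.058  0.0618]
top bar 116 [ 477.  -266.5] [58.9 20.7] 89.1 [0.0731 0.0777 0.08  ]
top short 510 [ 543.3 -170.4] [46.3 58.5] 88.9 [0.1391 0.1419 0.1452]
top barS 113 [ 507.7 -169.7] [57.9 10.3] 89.9 [0.1223 0.1255 0.1281]
```

View pics/end.png

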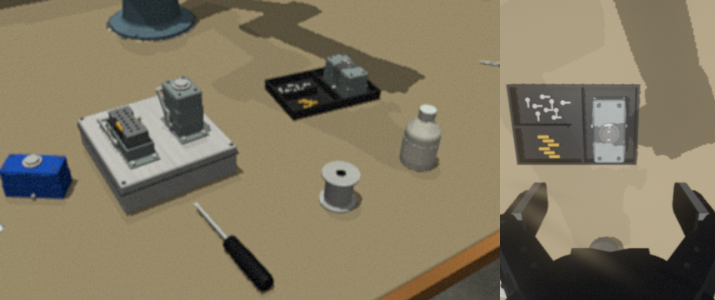

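The end picture shows the long socket open with its lever down at (130,135), and the short plug still locked at (183,105). The plug stands flat in the big compartment at (345,72), hood top at 0.058, and the bystanders have not moved. I'm handing it in.

```bash
python3 -c "
from plant import bot
print(bot.job_done())"
```

```text
the job is handed in; nothing more can be done
None
```

I pressed the long connector's lever fully down, pulled its plug off and set it open side down in the tray's big compartment. The short plug is still locked and the other things on the bench are undisturbed, and I handed the job in at about 19 s; it returned no verdict.

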